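# Press a fuel flask into the sprung ring of a leak tester

### The job

Set up the leak test of the round amber flask: take the red dust cap off the tester's sprung ring and leave it in the blue tray, then set the flask upright in the ring, bulb down, and press it gently straight down until the ring is at the bottom of its travel. Finish while still holding the flask pressed down, do not let go of it; do not tip it over, and leave the other things on the bench where they are.

Things in the scene. Friction and masses are not known exactly. Their poses are not given: they have to be found in the camera images.
- tester: Grey leak tester fixed to the bench: a base block 170 x 170 mm, top face 30 mm above the bench, with a low round gauge (45 mm high) on one corner and, in the middle, an aluminium ring on three springs. Origin: centre of its underside at bench level, straight below the ring's centre; z up. It may stand on either side of the robot, turned by up to 0.5 rad.
- ring_top (a point): Centre of the ring's top face, 70 mm above the bench when the ring is up; it moves down with the ring. The ring has an outer diameter of 72 mm, an inner diameter of 56 mm and is 10 mm high; three spring sleeves, 20 mm across, stand 52 mm from its axis, 2 mm higher than the ring. The space under the ring is open down to the base (30 mm above the bench).
- ring (a joint): How far the ring is pressed down, in m: 0 = up, 0.014 = bottom stop. It starts to move at about 4 N, needs about 12 N at the bottom, and springs back. The flask's own weight does not move it. The flask's glass stands 60 N.
- cap: Red dust cap, about 90 g, sitting in the ring at the start: a plug of 50 mm diameter, 8 mm high, then a disc of 72 mm diameter, 6 mm thick (which rests on the ring), then a knob of 22 mm diameter, 28 mm high; 42 mm in all. Origin: centre of the plug's underside, 8 mm below the disc's underside; z up along the knob. It lifts straight out.
- tray: Blue open tray fixed to the bench, 160 (x) x 180 (y) x 28 mm high, walls and floor about 4 mm, empty. Origin: centre of its underside.
- flask: Round amber glass flask, about 200 g, standing upright on the bench: a ball-shaped bulb of 72 mm diameter on a foot of 36 mm diameter, a neck of 26 mm diameter from 73 to 110 mm height and a black stopper of 29 mm diameter on top, fixed in the neck, to 125 mm. Origin: centre of the foot's underside; z up along the neck. Resting in the ring its origin is 14 mm below the ring's top face.
- flask_bulb (a point): Centre of the flask's bulb, 37 mm above its foot's underside. When the bulb sits in the ring it is 23 mm above the ring's top face.
- jar: White jar with black lid, 56 mm diameter, 80 mm high, near the flask. Leave alone. Origin: centre of its underside.
- piston: Small aluminium piston, 62 mm diameter, 48 mm high, crown up. Leave alone. Origin: centre of its underside.
- wrench: Steel wrench, 170 mm long, lying flat. Leave alone. Origin on its underside, long axis x.
- screwdriver: Screwdriver with green handle, 170 mm long, lying flat. Leave alone. Origin on its underside, long axis x.
- tin: Yellow tin, 70 mm diameter, 110 mm high. Leave alone. Origin: centre of its underside.
- bearing: Steel bearing ring lying flat, 52 mm diameter, 16 mm high. Leave alone. Origin: centre of its underside.

How it is judged:
By the outcome, as a careful person would: the job done as asked, in the order asked, and still so for the second after the job is handed in, while the arm keeps its last pose, push and grip.
It also fails if it takes over 70 s, if anything falls off the work surface, if the arm or the gripper's body presses on something with over 40 N, if the wrist force passes 120 N, or if a joint passes its speed limit or range.

### The arm

A 6-joint arm with a two-finger parallel gripper is mounted at the origin on the work surface. World frame = base frame: x ahead of the robot, y to its left, z up, the work surface at z = 0. Lengths are in mm, angles in rad, forces in N, time in s.
With the tool pointing down it reaches from about 275 to 1000 mm from the base axis. Payload 8.4 kg.
Tool frame: the origin (TCP) lies at the very end of the fingers, on their centre line; the grasp point (between the pads) lies 19 mm behind it; x points along the fingers, y is the direction in which the jaws open and shut, and the axes are right-handed (so a half turn about x gives the same grasp; the last joint's range is limited). The gripper opens to 85 mm and grips with 20 to 120 N. Pads are 22 mm wide; open, the fingers measure 114 mm over their backs; the gripper's body (76 mm by 85 mm) begins 54 mm behind the grasp point. The pads swing forward as they close: fully open they stand 13 mm farther back than shut.
Start: joints at [1.243, 0.353, 1.633, -0, 1.155, -0.002], TCP at [200.04, 592.125, 231.281] pointing down, gripper open.
Joint ranges: [-2.63, 2.63], [-0.92, 2.1], [0.06, 2.66], [-1.3, 4.44], [0, 2.69], [-3.02, 3.02]. Speed limits (rad/s): [2.22, 2.22, 2.79, 3.14, 3.14, 3.14].

### API

Orientations are given as [roll, pitch, yaw] about the fixed x, y, z axes, in that order (R = Rz(yaw) Ry(pitch) Rx(roll)).
In Python, from rig import r, grab_frame, camera_params, sign_off gives the robot as it stands.
- The arm moves only by the tool drive_tool, never from a script. Its argument "rows" is one flat list of numbers, 7 for each row, row after row: the shift along the tool's x, y, z in mm, then the turn, a rotation vector about the tool's x, y, z in degrees, then the opening in per cent of the stroke, from 0 (shut) to 100 (fully open). In form: [x, y, z, rx, ry, rz, fingers, x, y, z, rx, ry, rz, fingers, ...]. A call has 1 to 10 rows; each row is the pose to reach, as a shift and turn from the pose measured when the call began, along the tool's axes at that moment; what a row does not reach only later rows make up. A row lasts 1/8 s, in which the tool goes at most 62.5 mm and 10.7 degrees, less where a joint would pass 70% of its speed; a pose out of reach is approached as far as the arm can. A call with a gripper value outside its range is refused whole. The fingers move at their own pace and stop on an object; "newtons" is the grip in N (left out, the last holds). Time passes only in rows, so rows that repeat a pose let the fingers close. It gives the time, the measured TCP pose, the force and the opening at its end, in the units of the state.
- r.sense(): the state, without advancing time (a new reading comes with each control period).
- grab_frame(name): name is "scene" or "side" or "wrist"; returns the picture (420x560x3 uint8, red, green, blue); there is no depth.
- camera_params(name): a dict with "vertical_fov" (degrees; the focal length in pixels is half the picture's height over the tangent of half this angle, whatever the lens; pixels are square), "cx", "cy" (the principal point, pixels), "pose" (4x4, takes a point from camera to world coordinates); the wrist camera has in their place "tool_from_camera" (4x4, takes a point from camera to tool coordinates, whose origin is the TCP and whose axes are the tool frame's). Camera axes: x right, y down, z forward; pixel columns grow to the right and rows downward; lengths in mm; the calibration is good to about 2 mm. A picture is of the moment at which its call begins: read the wrist's pose just before it. camera_params takes no time and is no camera call.
- sign_off(): hands the job in, once; it reports no verdict.
The state is a dict: "clock": time; "qpos": joint angles; "qvel": joint speeds; "joint_efforts": joint torques, N m; "eef_pos": TCP position; "tcp_rot": TCP orientation; "contact_force": force on the tool from outside, world axes, zero at the start; "wrist_torque": the same for the moment, N m; "opening": opening from 0.0 (shut) to 1.0 (fully open).
Only numpy, scipy, OpenCV 4.12 (cv2) and the standard library are available. Lean on these libraries where they do the work, as an engineer would, in place of code of your own. Each camera call takes 0.05 s, during which the arm holds its last target.

## Working session

There is one attempt and no reset: what is moved stays moved. The work goes in short steps, Python scripts to look and compute and a tool call to move; the robot and the scene stay as the last step left them, time stands still between calls to the robot, and variables do not carry over. Pictures are saved under pics/ and viewed, and the job is handed in when it is done.

Besides the shell and the picture viewer there is one more tool, called after "Request:" as name(argument=value, ...), one argument or row to a line, values as JSON. drive_tool: Moves the arm, as the interface text tells. Its arguments: {"type":"object","properties":{"rows":{"type":"array","items":{"type":"number"}},"newtons":{"type":"number"}},"required":["rows"]}

```bash
ls; mkdir -p pics; python3 - <<'E'
from rig import r, grab_frame, camera_params
import cv2,numpy as np
np.set_printoptions(precision=4,suppress=True)
s=r.sense();print(s)
for n in ["scene","side","wrist"]:
    im=grab_frame(n);cv2.imwrite(f"pics/{n}0.png",im[...,::-1]);print(n,camera_params(n))
E
```

```text
pics
{'clock': 0.0, 'qpos': array([ 1.2426,  0.3536,  1.6341,  0.    ,  1.1552, -0.0024]), 'qvel': array([-0.0007,  0.0016, -0.0005,  0.0016, -0.0015, -0.0028]), 'joint_efforts': array([  0.0002, -60.5257, -34.2079,   0.0001,   0.0089,  -0.    ]), 'eef_pos': array([199.8844, 591.6831, 230.5783]), 'tcp_rot': array([-1.5805,  1.5695, -1.9062]), 'contact_force': array([-0.7824,  0.0736,  0.1919]), 'wrist_torque': array([-0.0306, -0.0079, -0.0283]), 'opening': 0.9995278760206149}
scene {'vertical_fov': 56.85324351105098, 'cx': 283.8191185460593, 'cy': 202.12107638407562, 'pose': array([[  -0.4771,    0.5863,   -0.6546, 1262.6605],
       [   0.8787,    0.3311,   -0.3438,  364.0623],
       [   0.0152,   -0.7393,   -0.6732,  801.0658],
       [   0.    ,    0.    ,    0.    ,    1.    ]])}
side {'vertical_fov': 50.319259374447654, 'cx': 276.06452085836844, 'cy': 209.93189711877883, 'pose': array([[   0.7733,   -0.3624,    0.5203, -160.925 ],
       [  -0.6339,   -0.4615,    0.6207, -885.3545],
       [   0.0152,   -0.8098,   -0.5866,  918.6727],
       [   0.    ,    0.    ,    0.    ,    1.    ]])}
wrist {'vertical_fov': 66.49869687497312, 'cx': 274.7705822381689, 'cy': 208.49332349109, 'tool_from_camera': array([[   0.0001,   -0.2636,    0.9646, -143.8125],
       [   1.    ,   -0.0001,   -0.0002,    0.0528],
       [   0.0002,    0.9646,    0.2636,  -65.7462],
       [   0.    ,    0.    ,    0.    ,    1.    ]])}
```

View pics/scene0.png

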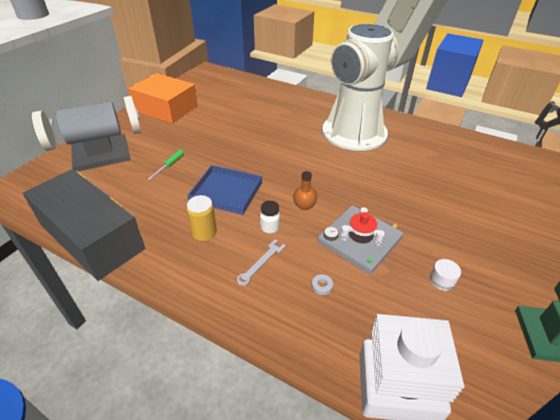

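View pics/side0.png

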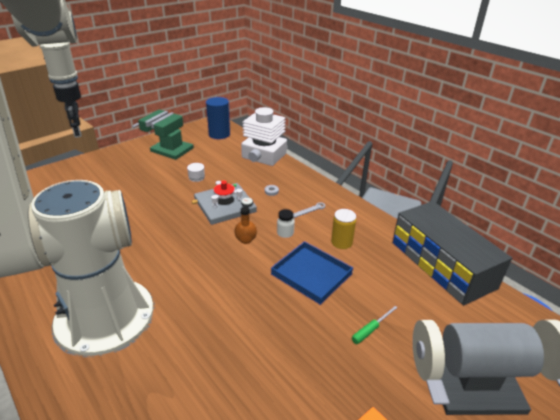

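View pics/wrist0.png

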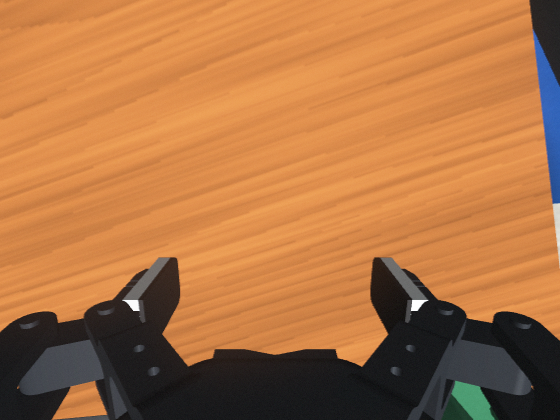

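The scene view shows the tester with the red cap near (364,225), the flask at (305,195), the jar at (269,217) and the tray at (227,188). In the side view the cap is at (224,192), the flask at (245,230) and the tray at (312,271). Next I triangulate.

```bash
cat > h.py <<'E'
import cv2,numpy as np
from rig import r, grab_frame, camera_params
from scipy.spatial.transform import Rotation as Ro
np.set_printoptions(precision=2,suppress=True)
def ray(n,uv,T=None):
    c=camera_params(n);f=210/np.tan(np.radians(c["vertical_fov"]/2))
    if T is None:T=c["pose"]
    d=np.array([(uv[0]-c["cx"])/f,(uv[1]-c["cy"])/f,1.]);d=T[:3,:3]@d
    return T[:3,3],d/np.linalg.norm(d)
def plane(n,uv,z,T=None):
    o,d=ray(n,uv,T);return o+d*(z-o[2])/d[2]
def tri(a,b):
    (o1,d1),(o2,d2)=a,b
    A=np.stack([d1,-d2],1);t=np.linalg.lstsq(A,o2-o1,rcond=None)[0]
    p,q=o1+t[0]*d1,o2+t[1]*d2
    return (p+q)/2,np.linalg.norm(p-q)
def tool():
    s=r.sense();T=np.eye(4);T[:3,:3]=Ro.from_euler('xyz',s["tcp_rot"]).as_matrix();T[:3,3]=s["eef_pos"];return T,s
def wristT():
    T,s=tool();return T@camera_params("wrist")["tool_from_camera"]
def blobs(im,lo,hi,minA=20):
    m=cv2.inRange(cv2.cvtColor(im,cv2.COLOR_RGB2HSV),np.array(lo),np.array(hi))
    n,l,st,ce=cv2.connectedComponentsWithStats(m)
    return [(st[i],ce[i],l==i) for i in range(1,n) if st[i][4]>=minA]
E
python3 - <<'E'
from h import *
for n in["scene","side"]:
    im=cv2.imread(f"pics/{n}0.png")
    for nm,lo,hi in [("red",(0,200,120),(4,255,255)),("red2",(175,200,120),(180,255,255)),("amber",(5,150,40),(12,255,190)),("blue",(105,150,30),(125,255,160))]:
        for st,ce,_ in blobs(im[...,::-1],lo,hi,30):print(n,nm,st,ce)
    x0,y0=(170,150) if n=="scene" else (180,160)
    c=im[y0:y0+150,x0:x0+250] if n=="scene" else im[y0:y0+150,x0:x0+200]
    c=cv2.resize(c,None,fx=3 if n=="scene" else 4,fy=3 if n=="scene" else 4,interpolation=cv2.INTER_CUBIC);cv2.imwrite(f"pics/{n}0c.png",c)
E
```

```text
scene amber [168  85  31  39 664] [183.22 103.6 ]
scene amber [293 180  24  31 373] [304.77 195.95]
scene blue [ 191    0   51   34 1343] [216.71  13.23]
scene blue [429  50  48  46 792] [453.47  63.68]
scene blue [ 19 391   6  29  64] [ 22.7  407.61]
scene blue [529 394  31  26 421] [548.89 410.67]
side red [215 181  18  13 145] [223.66 188.43]
side blue [207  98  22  40 732] [217.78 117.06]
side blue [394 236  12  15  90] [399.46 243.14]
side blue [408 237  14  16 108] [414.74 244.86]
side blue [424 237  16  19 145] [431.6  246.09]
side blue [ 273  243   79   60 2526] [311.68 271.71]
side blue [433 270  16  18 122] [440.08 278.67]
side blue [451 273  18  19 151] [459.15 282.37]
```

View pics/scene0c.png

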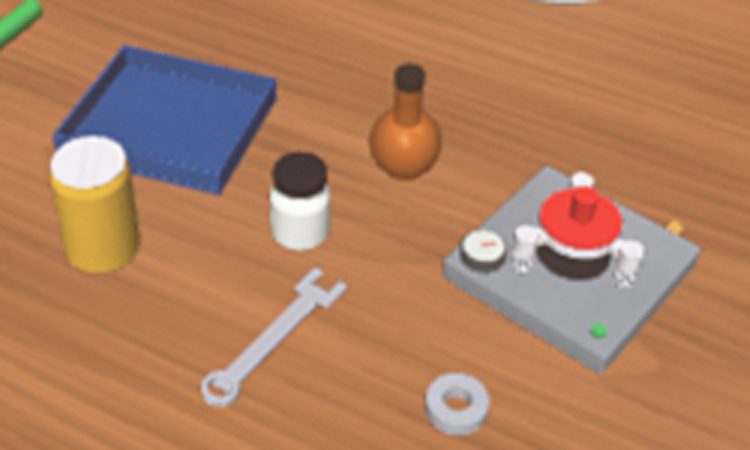

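View pics/side0c.png

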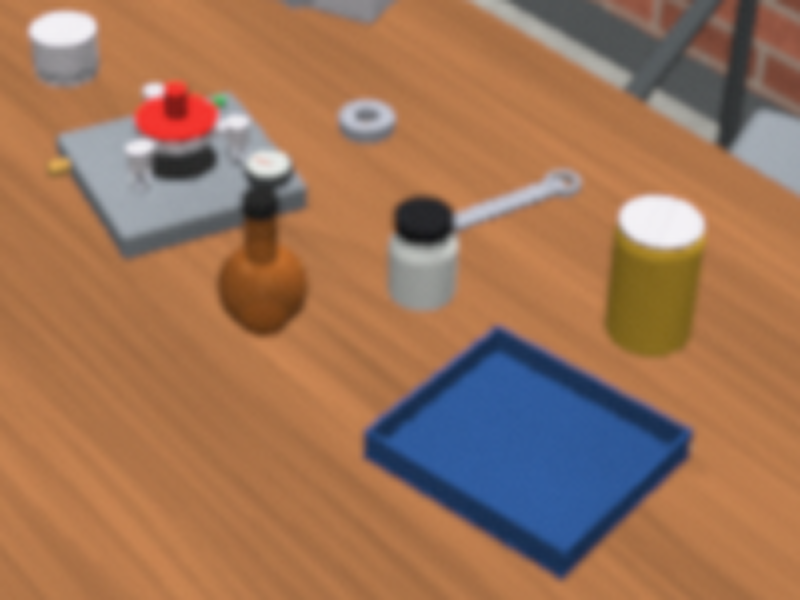

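Crop points: scene disc (581,220), bulb (405,143), jar lid (300,170) at 3x. Side disc (176,118), bulb (263,285), jar lid (424,215) at 4x. The tray rim corners are visible in both.

```bash
python3 - <<'E'
from h import *
S=lambda a,b:(170+(a-1)/3,150+(b-1)/3)
D=lambda a,b:(180+(a-1.5)/4,160+(b-1.5)/4)
P={"disc76":((581,220),(176,118),76),"knobtop104":((584,193),(176,87),104),"bulb37":((405,143),(263,285),37),"stop125":((410,70),(262,188),122),"jarlid80":((300,168),(424,214),80),"tin110":((89,160),(661,222),110),"trayA":((125,48),(562,566),28),"trayB":((277,82),(368,437),28),"trayC":((220,187),(500,330),28),"piston":((None),(64,28),48),"gauge75":((484,247),(268,164),75),"blockL":((446,265),(303,188),30),"blockTop":((547,168),(127,248),30)}
for k,(a,b,z) in P.items():
    if a: 
        print(k,*tri(ray("scene",S(*a)),ray("side",D(*b))),plane("scene",S(*a),z)[:2],plane("side",D(*b),z)[:2])
    else: print(k,plane("side",D(*b),z))
E
```

```text
disc76 [524.17 214.42  73.61] 0.42022504351073287 [526.39 215.03] [522.28 211.04]
knobtop104 [524.67 212.09 105.98] 0.4453336697568717 [522.33 211.78] [526.39 214.48]
bulb37 [472.44  18.47  38.72] 0.058746654526402285 [470.69  17.68] [473.67  20.27]
stop125 [474.42  19.02 131.41] 0.558241078014922 [463.06  14.33] [482.11  29.51]
jarlid80 [594.62 -30.7   81.14] 1.0076735993519301 [593.15 -31.  ] [595.89 -30.01]
tin110 [ 703.45 -180.33  110.53] 0.60363690541482 [ 702.84 -180.51] [ 704.24 -180.08]
trayA [ 464.43 -329.72   20.67] 0.5053059043981634 [ 471.76 -323.02] [ 459.49 -334.44]
trayB [ 437.92 -152.4    23.45] 4.8113634781023435 [ 440.75 -147.88] [ 436.1  -158.28]
trayC [ 598.4  -119.6    18.37] 2.5377974036169766 [ 605.66 -112.77] [ 591.01 -128.83]
piston [548.51 442.95  48.  ]
gauge75 [569.5  144.24  44.5 ] 0.5162814023381896 [597.22 153.25] [544.09 108.03]
blockL [588.2  118.18  25.18] 1.4796990127916818 [593.04 119.25] [583.9  113.56]
blockTop [423.99 147.73  22.7 ] 7.408014888795544 [428.05 151.89] [420.3  134.94]
```

```bash
cat >> h.py <<'E'
def plan(x,y,z,psi=None):
    """print shift (tool axes) and rotvec deg to reach TCP x,y,z, tool straight down; psi=world angle of tool y"""
    T,s=tool();R=T[:3,:3]
    yv=R[:,1].copy();yv[2]=0
    if psi is not None: yv=np.array([np.cos(psi),np.sin(psi),0])
    yv/=np.linalg.norm(yv);xv=np.array([0,0,-1.]);Rt=np.stack([xv,yv,np.cross(xv,yv)],1)
    print("clock",s["clock"],"tcp",T[:3,3],"psi",np.arctan2(yv[1],yv[0]),"F",s["contact_force"],"op",s["opening"])
    print("shift",R.T@(np.array([x,y,z])-T[:3,3]),"rot",np.degrees(Ro.from_matrix(R.T@Rt).as_rotvec()))
E
python3 - <<'E'
from h import *
print(tool()[0])
plan(524.5,213,185)
E
```

```text
[[ -0.     0.32   0.95 199.91]
 [ -0.     0.95  -0.32 591.76]
 [ -1.    -0.    -0.   230.72]
 [  0.     0.     0.     1.  ]]
clock 0.15 tcp [199.91 591.76 230.72] psi 1.2450133084706838 F [ 0.2  -0.01  0.19] op 0.9985797073931743
shift [  46.   -254.9   428.74] rot [-0.   -0.    0.06]
```

Request:
drive_tool(
  rows=[0,-60,100,0,0,0,100,20,-120,200,0,0,0,100,30,-180,300,0,0,0,100,46,-255,429,0,0,0,100,46,-255,429,0,0,0,100,46,-255,429,0,0,0,100,46,-255,429,0,0,0,100,46,-255,429,0,0,0,100,46,-255,429,0,0,0,100,46,-255,429,0,0,0,100],
)

```text
clock: 1.4
eef_pos: [524.4, 212.7, 184.7]
tcp_rot: [-2.17, 1.569, -2.497]
contact_force: [0.6, 0.2, 0.1]
opening: 0.998
```

Request:
drive_tool(
  rows=[0,0,0,0,0,0,100],
)

```text
clock: 1.52
eef_pos: [523.6, 213.7, 184.8]
tcp_rot: [-2.38, 1.569, -2.705]
contact_force: [-0.3, 0.5, -0.6]
opening: 0.998
```

```bash
python3 - <<'E'
from h import *
np.save("wT1.npy",wristT())
im=grab_frame("wrist");cv2.imwrite("pics/wrist1.png",im[...,::-1])
plan(524.5,213,185)
for lo,hi in [((0,180,90),(5,255,255)),((174,180,90),(180,255,255))]:
  for b in blobs(im,lo,hi,50):print(b[0],b[1])
E
```

```text
clock 1.575 tcp [523.57 213.8  184.78] psi 1.2453858917106595 F [0.25 0.73 0.19] op 0.9979957755932874
shift [-0.22 -0.46  1.14] rot [-0.   -0.07  0.07]
[ 233  162   86   85 5732] [275.82 204.15]
```

View pics/wrist1.png

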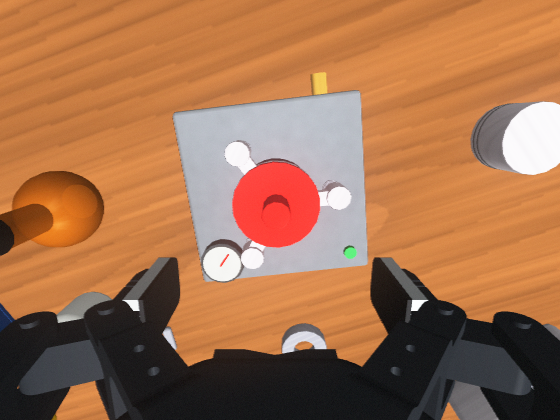

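The wrist view shows the disc circle centred at (275.5,204), the knob top at about (276,210), and the bulb at (58,208).

```bash
python3 - <<'E'
from h import *
W=np.load("wT1.npy")
print("disc",plane("wrist",(275.5,203.8),75,W),"edges",plane("wrist",(233,204),76,W),plane("wrist",(318.5,204),76,W))
print("sleeves",[plane("wrist",p,72,W) for p in[(237,153),(339,197),(252,258)]])
for p in [(237,153),(339,197),(252,258)]: pass
q=np.array([plane("wrist",p,72,W)[:2] for p in[(237,153),(339,197),(252,258)]])
# circumcentre
A=2*(q[1:]-q[0]);b=(q[1:]**2).sum(1)-(q[0]**2).sum();c=np.linalg.solve(A,b);print("circ",c,np.linalg.norm(q[0]-c))
im=cv2.imread("pics/wrist1.png");print("bulb", plane("wrist",(58,208),37,W))
plan(524.5,213.5,81)
E
```

```text
disc [523.24 214.36  75.  ] edges [512.08 181.59  76.  ] [534.36 247.57  76.  ]
sleeves [array([474.79, 198.48,  72.  ]), array([535.21, 265.43,  72.  ]), array([563.41, 179.31,  72.  ])]
circ [524.59 214.28] 52.24673192722918
bulb [470.66  15.41  37.  ]
clock 1.575 tcp [523.57 213.8  184.78] psi 1.2453858917106595 F [0.25 0.73 0.19] op 0.9979957755932874
shift [103.78   0.14   1.1 ] rot [-0.   -0.07  0.07]
```

Request:
drive_tool(
  rows=[40,0.6,0.3,0,0,0,100,75,0.6,0.3,0,0,0,100,95,0.6,0.3,0,0,0,80,103,0.6,0.3,0,0,0,60,103,0.6,0.3,0,0,0,40,103,0.6,0.3,0,0,0,10,103,0.6,0.3,0,0,0,10,103,0.6,0.3,0,0,0,10,103,0.6,0.3,0,0,0,10,103,0.6,0.3,0,0,0,10],
  newtons=40,
)

```text
clock: 2.82
eef_pos: [524.4, 214.4, 82.1]
tcp_rot: [-2.26, 1.57, -2.586]
contact_force: [-0.5, 2.2, 3.1]
opening: 0.241
```

Request:
drive_tool(
  rows=[0,0,0,0,0,0,10,-15,0,0,0,0,0,10,-30,0,0,0,0,0,10,-30,0,0,0,0,0,10],
)

```text
clock: 3.32
eef_pos: [525.3, 214.7, 113.8]
tcp_rot: [0.602, 1.569, 0.277]
contact_force: [0.6, 0.3, -1.7]
opening: 0.239
```

```bash
python3 - <<'E'
from h import *
im=grab_frame("wrist");cv2.imwrite("pics/wrist2.png",im[...,::-1])
plan(531,-225,180)
E
```

```text
clock 3.375 tcp [524.85 214.53 112.99] psi 1.2452415488453585 F [-0.01  0.32 -0.67] op 0.2363595911022526
shift [ -67.1  -414.44  146.46] rot [-0.    0.05 -0.03]
```

View pics/wrist2.png

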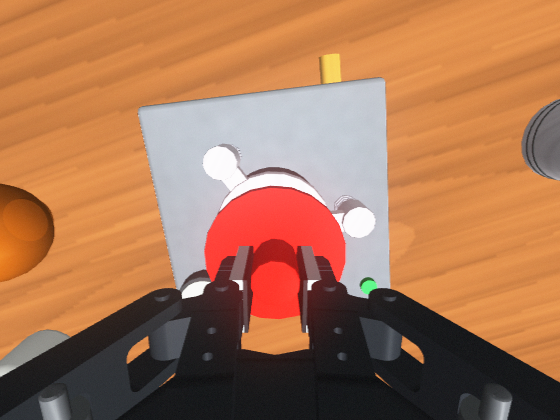

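The cap is held level and is clear of the ring. I lift it higher and carry it to the tray.

Request:
drive_tool(
  rows=[-40,0,0,0,0,0,10,-75,0,0,0,0,0,10,-75,-40,15,0,0,0,10,-75,-90,35,0,0,0,10,-75,-145,55,0,0,0,10,-75,-200,75,0,0,0,10,-75,-255,95,0,0,0,10,-75,-310,115,0,0,0,10,-75,-365,130,0,0,0,10,-75,-414,146,0,0,0,10],
)

```text
clock: 4.62
eef_pos: [529.9, -226.4, 187.5]
tcp_rot: [1.188, 1.57, 0.861]
contact_force: [1.3, -0.4, -0.9]
opening: 0.242
```

Request:
drive_tool(
  rows=[0,0,0,0,0,0,10,0,0,0,0,0,0,10],
)

```text
clock: 4.88
eef_pos: [529.3, -226.1, 186.9]
tcp_rot: [2.513, 1.569, 2.186]
contact_force: [-0.1, 1.7, -1.4]
opening: 0.243
```

```bash
python3 - <<'E'
from h import *
im=grab_frame("wrist");cv2.imwrite("pics/wrist3.png",im[...,::-1])
np.save("wT3.npy",wristT())
plan(531,-225,26)
E
```

```text
clock 4.925 tcp [ 529.49 -225.53  187.06] psi 1.2447508751168304 F [ 0.   -0.05 -0.53] op 0.24025016246665165
shift [161.06   0.84   1.42] rot [ 0.   -0.06 -0.05]
```

View pics/wrist3.png

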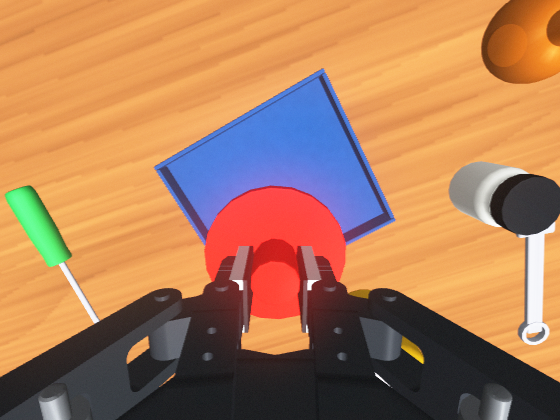

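Three rim corners show: (323,69), (156,167) and (394,219). The cap still hangs level.

```bash
python3 - <<'E'
from h import *
W=np.load("wT3.npy")
p=[plane("wrist",q,28,W) for q in[(323,69),(156,167),(394,219)]];print(p,(p[1]+p[2])/2,np.linalg.norm(p[0]-p[1]),np.linalg.norm(p[0]-p[2]))
E
```

```text
[array([ 439.03, -150.15,   28.  ]), array([ 470.89, -324.23,   28.  ]), array([ 593.52, -122.52,   28.  ])] [ 532.21 -223.37   28.  ] 176.96751318735875 156.94233365827625
```

Request:
drive_tool(
  rows=[40,3,2,0,0,0,10,80,3,2,0,0,0,10,115,3,2,0,0,0,10,140,3,2,0,0,0,10,152,3,2,0,0,0,10,158,3,2,0,0,0,10,161,3,2,0,0,0,10,161,3,2,0,0,0,10,161,3,2,0,0,0,10],
)

```text
clock: 6.05
eef_pos: [532.7, -223.4, 26.7]
tcp_rot: [1.401, 1.57, 1.075]
contact_force: [-0.1, 0.1, -2.3]
opening: 0.244
```

```bash
python3 - <<'E'
from h import *
plan(532,-223.4,25)
E
```

```text
clock 6.05 tcp [ 532.66 -223.37   26.73] psi 1.2446872836282143 F [-0.1   0.07 -2.32] op 0.2436454171521581
shift [ 1.73 -0.24 -0.62] rot [-0.    0.01 -0.05]
```

Request:
drive_tool(
  rows=[1.5,0,0,0,0,0,10,2,0,0,0,0,0,10,2,0,0,0,0,0,40,2,0,0,0,0,0,70,2,0,0,0,0,0,70,0,0,0,0,0,0,70,-30,0,0,0,0,0,80,-70,0,0,0,0,0,80,-120,0,0,0,0,0,100,-160,0,0,0,0,0,100],
)

```text
clock: 7.3
eef_pos: [532.8, -223.6, 188.9]
tcp_rot: [0.475, 1.569, 0.149]
contact_force: [0.3, 0.5, -0.6]
opening: 0.999
```

Request:
drive_tool(
  rows=[0,0,0,0,0,0,100],
)

```text
clock: 7.42
eef_pos: [534.7, -224.4, 192.4]
tcp_rot: [0.036, 1.563, -0.29]
contact_force: [-0.5, -0.4, 0.3]
opening: 1.0
```

```bash
python3 - <<'E'
from h import *
im=grab_frame("wrist");cv2.imwrite("pics/wrist4.png",im[...,::-1])
plan(472,18,220)
E
```

```text
clock 7.475 tcp [ 533.69 -223.92  190.68] psi 1.2447246531784382 F [-0.15  1.05 -1.31] op 0.9981474510149546
shift [ -29.88  209.42 -135.79] rot [-0.    0.28 -0.03]
```

View pics/wrist4.png

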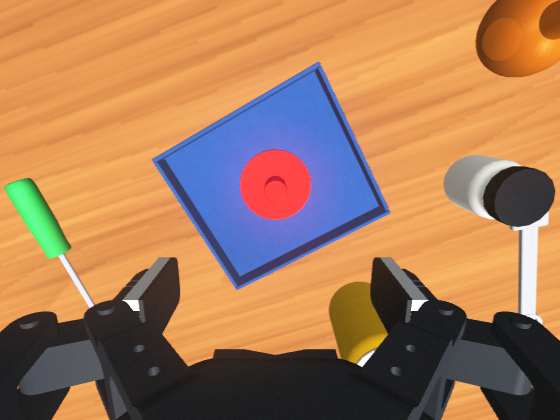

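The cap stands upright in the middle of the tray at (276,184). Now I go above the flask.

Request:
drive_tool(
  rows=[-15,50,-30,0,0,0,100,-30,100,-65,0,0,0,100,-30,150,-97,0,0,0,100,-30,190,-123,0,0,0,100,-30,209,-136,0,0,0,100,-30,209,-136,0,0,0,100,-30,209,-136,0,0,0,100],
)

```text
clock: 8.35
eef_pos: [471.5, 17.2, 219.4]
tcp_rot: [-0.057, 1.567, -0.383]
contact_force: [-0.4, 0.6, 0.1]
opening: 0.998
```

Request:
drive_tool(
  rows=[0,0,0,0,0,0,100],
)

```text
clock: 8.48
eef_pos: [471.6, 16.3, 219.0]
tcp_rot: [-0.177, 1.567, -0.504]
contact_force: [0.4, 0.6, -0.1]
opening: 0.996
```

```bash
python3 - <<'E'
from h import *
W=wristT();np.save("wT5.npy",W)
im=grab_frame("wrist");cv2.imwrite("pics/wrist5.png",im[...,::-1])
plan(472,18,79)
E
```

```text
clock 8.525 tcp [471.58  16.27 218.96] psi 1.243770003575725 F [-0.74  0.5  -0.7 ] op 0.9973597174041232
shift [139.96   1.87  -0.63] rot [0.   0.19 0.04]
```

View pics/wrist5.png

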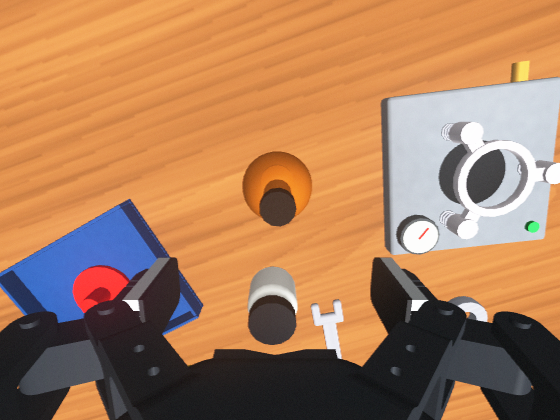

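Bulb circle is at about (277,187) and the stopper top at (278,207). The jar sits at (272,310), clear of the jaw line.

```bash
python3 - <<'E'
from h import *
W=np.load("wT5.npy");im=cv2.imread("pics/wrist5.png")[...,::-1]
g=cv2.inRange(cv2.cvtColor(im,cv2.COLOR_RGB2HSV),(0,0,0),(180,255,75));n,l,st,ce=cv2.connectedComponentsWithStats(g[170:240,230:330].copy())
for i in range(1,n):
    if st[i][4]>80: print(st[i],ce[i]+[230,170])
print(plane("wrist",(278,207),125,W),plane("wrist",(277.3,186.5),37,W))
print("ring",plane("wrist",(495.5,178),70,W))
E
```

```text
[ 31  18  33  17 140] [276.48 192.96]
[470.87  19.12 125.  ] [472.72  18.57  37.  ]
ring [523.37 213.79  70.  ]
```

Request:
drive_tool(
  rows=[45,2.5,-0.4,0,0.2,0,100,85,2.5,-0.4,0,0.2,0,100,115,2.5,-0.4,0,0.2,0,100,135,2.5,-0.4,0,0.2,0,90,144,2.5,-0.4,0,0.2,0,70,144,2.5,-0.4,0,0.2,0,50,144,2.5,-0.4,0,0.2,0,45,144,2.5,-0.4,0,0.2,0,45],
  newtons=40,
)

```text
clock: 9.52
eef_pos: [473.0, 18.5, 75.7]
tcp_rot: [-0.133, 1.57, -0.46]
contact_force: [-0.3, -0.1, 0.0]
opening: 0.445
```

```bash
python3 - <<'E'
from h import *
im=grab_frame("wrist");cv2.imwrite("pics/wrist6.png",im[...,::-1])
plan(472,18.8,75)
E
```

```text
clock 9.575 tcp [472.87  18.53  75.64] psi 1.243824018422188 F [ 0.35  0.8  -0.13] op 0.4487767842557775
shift [ 0.64 -0.03 -0.91] rot [0.   0.06 0.01]
```

View pics/wrist6.png

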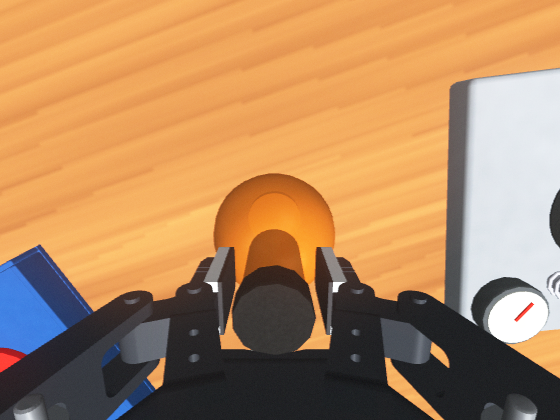

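The neck is centred between the pads, with the stopper at x≈274. Closing.

Request:
drive_tool(
  rows=[0,0,-0.5,0,0,0,30,0,0,-0.5,0,0,0,15,0,0,-0.5,0,0,0,15,0,0,-0.5,0,0,0,15,0,0,-0.5,0,0,0,15],
  newtons=40,
)

```text
clock: 10.2
eef_pos: [472.8, 18.7, 75.9]
tcp_rot: [0.011, 1.569, -0.316]
contact_force: [-1.0, -0.7, 5.7]
opening: 0.313
```

```bash
python3 - <<'E'
from h import *
plan(472,18.8,75); print(tool()[1]["wrist_torque"])
E
```

```text
clock 10.2 tcp [472.81  18.66  75.94] psi 1.2437649951995395 F [-1.04 -0.72  5.67] op 0.3128414216621001
shift [ 0.94 -0.13 -0.81] rot [-0.   0.1 -0. ]
[-0.08  0.05  0.01]
```

Request:
drive_tool(
  rows=[-5,0,0,0,0,0,15,-20,0,0,0,0,0,15,-40,0,0,0,0,0,15,-65,0,0,0,0,0,15,-90,0,0,0,0,0,15,-110,0,0,0,0,0,15,-110,0,0,0,0,0,15],
)

```text
clock: 11.08
eef_pos: [473.6, 18.8, 187.8]
tcp_rot: [0.253, 1.566, -0.074]
contact_force: [-0.0, -0.5, -1.9]
opening: 0.309
```

```bash
python3 - <<'E'
from h import *
im=grab_frame("wrist");cv2.imwrite("pics/wrist7.png",im[...,::-1])
plan(524.5,214.2,185)
E
```

```text
clock 11.125 tcp [472.85  18.76 186.62] psi 1.2437960936344672 F [ 0.28 -0.32 -2.39] op 0.30911263053487176
shift [  1.7  201.67 -13.87] rot [-0.    0.18 -0.04]
```

View pics/wrist7.png

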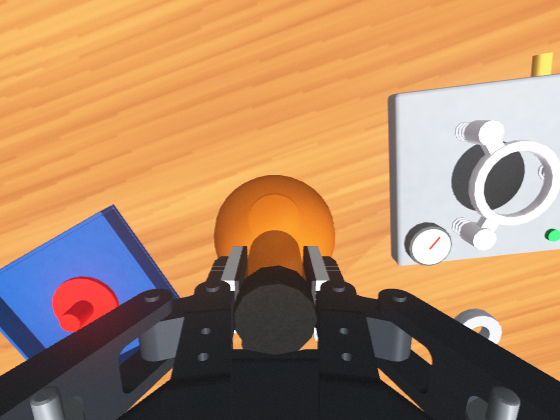

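Request:
drive_tool(
  rows=[0,15,-1,0,0,0,15,0,45,-3,0,0.2,0,15,0,85,-6,0,0.2,0,15,0,125,-8,0,0.2,0,15,0,160,-11,0,0.2,0,15,0,185,-12,0,0.2,0,15,0,201,-13.3,0,0.2,0,15,0,201.5,-13.3,0,0.2,0,15,0,201.5,-13.3,0,0.2,0,15],
)

```text
clock: 12.25
eef_pos: [524.6, 213.0, 186.5]
tcp_rot: [-2.868, 1.57, 3.088]
contact_force: [-0.4, -0.8, -2.6]
opening: 0.313
```

```bash
python3 - <<'E'
from h import *
im=grab_frame("wrist");cv2.imwrite("pics/wrist8.png",im[...,::-1])
for n in ("scene","side"):
    i=grab_frame(n); c=i[140:290,280:430] if n=="scene" else i[110:260,150:300]
    cv2.imwrite(f"pics/{n}8.png",cv2.resize(c[...,::-1],None,fx=4,fy=4,interpolation=cv2.INTER_CUBIC))
plan(525,214.1,135)
E
```

```text
clock 12.4 tcp [524.83 212.96 186.8 ] psi 1.2428227823876903 F [ 0.09  0.19 -2.03] op 0.3102194598822081
shift [51.8   1.12 -0.19] rot [ 0.   -0.02 -0.02]
```

View pics/scene8.png

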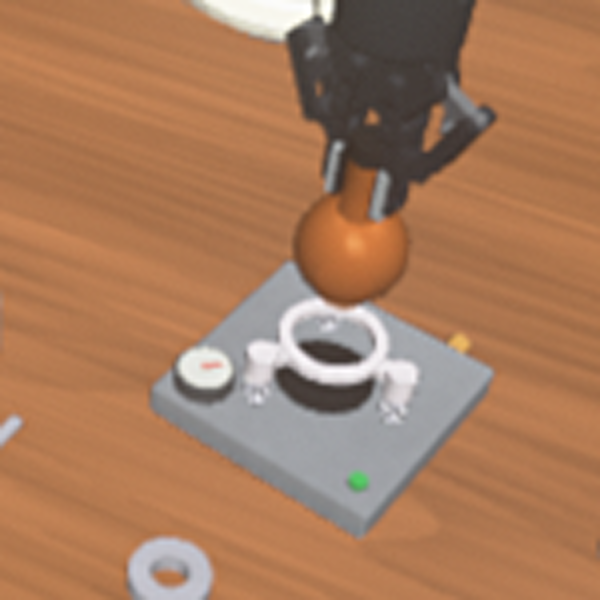

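View pics/side8.png

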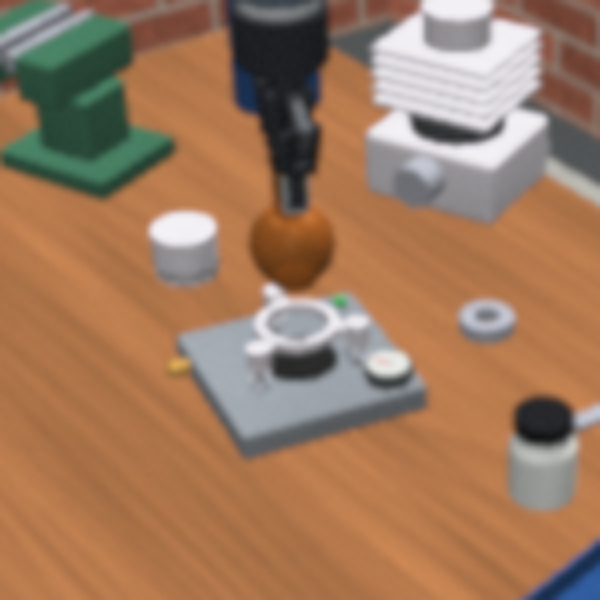

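Scene crop: bulb (352,246), ring (334,337). Side crop: bulb (292,246), ring (297,323). Cross-checking the lateral alignment.

```bash
python3 - <<'E'
from h import *
S=lambda a,b:(280+(a-1.5)/4,140+(b-1.5)/4)
D=lambda a,b:(150+(a-1.5)/4,110+(b-1.5)/4)
for k,a,b,z in [("bulb",(352,246),(292,246),148),("ring",(334,337),(297,323),70)]:
    print(k,*tri(ray("scene",S(*a)),ray("side",D(*b))),plane("scene",S(*a),z)[:2],plane("side",D(*b),z)[:2])
E
```

```text
bulb [522.06 211.9  148.07] 2.750032538248036 [520.48 212.67] [522.31 210.13]
ring [523.82 213.78  69.3 ] 1.6945036437843517 [523.67 214.44] [523.44 211.81]
```

Request:
drive_tool(
  rows=[12,1.4,0.5,0,0,0,15,28,1.4,0.5,0,0,0,15,40,1.4,0.5,0,0,0,15,46,1.4,0.5,0,0,0,15,49,1.4,0.5,0,0,0,15,52,1.4,0.5,0,0,0,15,54,1.4,0.5,0,0,0,15,55,1.4,0.5,0,0,0,15],
  newtons=45,
)

```text
clock: 13.4
eef_pos: [525.8, 214.2, 131.9]
tcp_rot: [1.71, 1.57, 1.382]
contact_force: [0.1, -0.1, -1.6]
opening: 0.308
```

```bash
python3 - <<'E'
from h import *
plan(525.5,214.3,118);print(tool()[1]["wrist_torque"])
for n in ("scene","side"):
    i=grab_frame(n); c=i[140:290,280:430] if n=="scene" else i[110:260,150:300]
    cv2.imwrite(f"pics/{n}9.png",cv2.resize(c[...,::-1],None,fx=4,fy=4,interpolation=cv2.INTER_CUBIC))
E
```

```text
clock 13.4 tcp [525.84 214.21 131.9 ] psi 1.2428856368746022 F [ 0.12 -0.15 -1.62] op 0.30840513672552927
shift [13.9  -0.03 -0.35] rot [ 0.   -0.   -0.03]
[-0.05  0.03  0.01]
```

View pics/scene9.png

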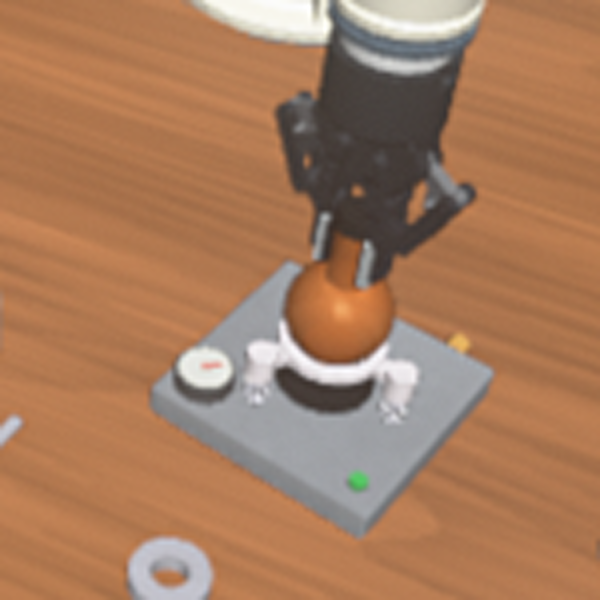

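View pics/side9.png

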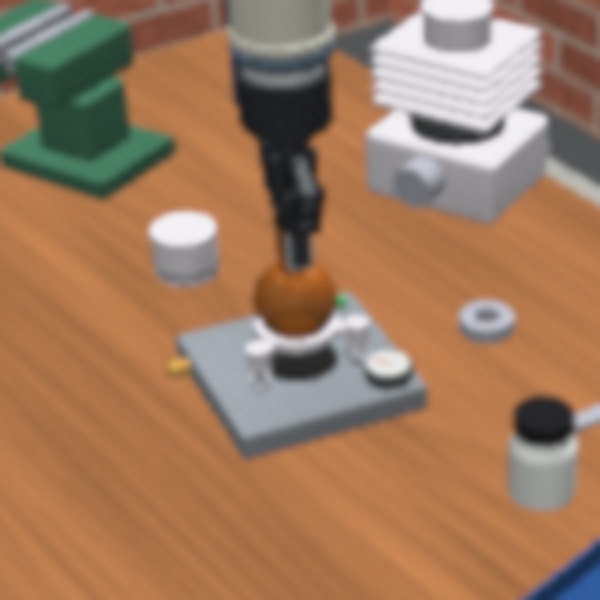

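The bulb sits in the ring, with the scene bulb at (340,310) over the ring. There is no contact load yet. Pressing slowly.

Request:
drive_tool(
  rows=[1,0,0,0,0,0,15,2,0,0,0,0,0,15,3,0,0,0,0,0,15,4,0,0,0,0,0,15,4,0,0,0,0,0,15],
)

```text
clock: 14.12
eef_pos: [525.9, 214.3, 128.0]
tcp_rot: [1.642, 1.57, 1.314]
contact_force: [-0.5, 0.1, 4.3]
opening: 0.31
```

Request:
drive_tool(
  rows=[1.5,0,0,0,0,0,15,3,0,0,0,0,0,15,4,0,0,0,0,0,15,5,0,0,0,0,0,15,5,0,0,0,0,0,15],
)

```text
clock: 14.75
eef_pos: [526.0, 214.3, 123.1]
tcp_rot: [1.372, 1.57, 1.044]
contact_force: [-1.2, -1.2, 6.7]
opening: 0.308
```

Request:
drive_tool(
  rows=[1.5,0,0,0,0,0,15,3,0,0,0,0,0,15,4,0,0,0,0,0,15,4.5,0,0,0,0,0,15,4.5,0,0,0,0,0,15],
)

```text
clock: 15.38
eef_pos: [526.2, 214.3, 119.0]
tcp_rot: [1.133, 1.57, 0.805]
contact_force: [-2.3, -0.9, 10.1]
opening: 0.306
```

Request:
drive_tool(
  rows=[0.5,0,0,0,0,0,15,1,0,0,0,0,0,15,1,0,0,0,0,0,15],
)

```text
clock: 15.75
eef_pos: [526.4, 214.4, 118.5]
tcp_rot: [0.965, 1.569, 0.637]
contact_force: [-2.9, -1.4, 8.3]
opening: 0.304
```

Request:
drive_tool(
  rows=[0.7,0,-0.4,0,0,0,15,1.4,0,-0.8,0,0,0,15,1.4,0,-0.8,0,0,0,15],
)

```text
clock: 16.12
eef_pos: [526.0, 214.6, 117.6]
tcp_rot: [0.8, 1.569, 0.472]
contact_force: [-2.6, -1.1, 10.2]
opening: 0.308
```

Request:
drive_tool(
  rows=[0.7,0,0,0,0,0,15,1.2,0,0,0,0,0,15,1.2,0,0,0,0,0,15],
)

```text
clock: 16.5
eef_pos: [526.2, 214.6, 116.9]
tcp_rot: [0.712, 1.568, 0.384]
contact_force: [-2.6, -2.0, 10.0]
opening: 0.309
```

Request:
drive_tool(
  rows=[0.7,0,0,0,0,0,15,1.5,0,0,0,0,0,15,1.5,0,0,0,0,0,15],
)

```text
clock: 16.88
eef_pos: [526.7, 214.6, 116.8]
tcp_rot: [0.632, 1.567, 0.304]
contact_force: [-4.7, -2.0, 18.1]
opening: 0.306
```

```bash
python3 - <<'E'
from h import *
plan(525.5,214.3,117);print(tool()[1]["wrist_torque"])
for n in ("scene","side"):
    i=grab_frame(n); c=i[140:290,280:430] if n=="scene" else i[110:260,150:300]
    cv2.imwrite(f"pics/{n}10.png",cv2.resize(c[...,::-1],None,fx=4,fy=4,interpolation=cv2.INTER_CUBIC))
im=grab_frame("wrist");cv2.imwrite("pics/wrist10.png",im[...,::-1])
E
```

```text
clock 16.875 tcp [526.74 214.61 116.76] psi 1.2430596783646555 F [-4.69 -1.95 18.11] op 0.30621045824784826
shift [-0.25 -0.69 -1.07] rot [-0.    0.18 -0.13]
[-0.49  0.69 -0.01]
```

View pics/scene10.png

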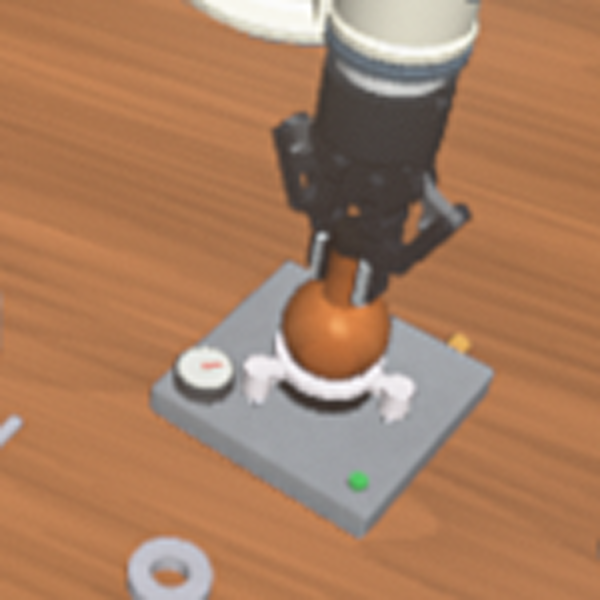

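View pics/wrist10.png

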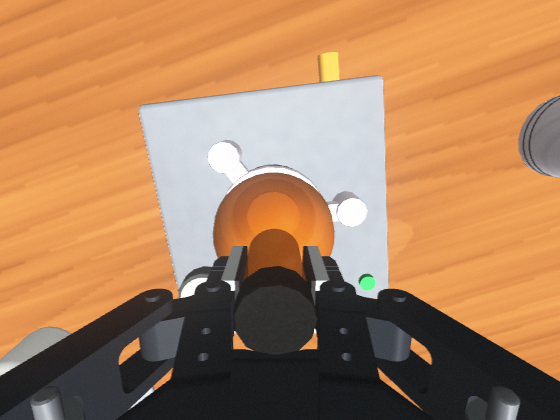

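The force rose steeply to 18 N at z≈116.8, after about 15 mm of travel, which suggests the bottom stop. I relieve the small side force and tilt, and confirm the stop with a slightly firmer held push.

Request:
drive_tool(
  rows=[0.8,0,-0.4,0,0.1,0,15,1.3,0,-0.7,0,0.2,0,15,1.3,0,-0.7,0,0.2,0,15,1.3,0,-0.7,0,0.2,0,15,1.3,0,-0.7,0,0.2,0,15,1.3,0,-0.7,0,0.2,0,15],
)

```text
clock: 17.77
eef_pos: [526.6, 214.6, 116.7]
tcp_rot: [1.255, 1.568, 0.927]
contact_force: [-4.4, -3.1, 17.9]
opening: 0.305
```

```bash
python3 - <<'E'
from h import *
plan(525.5,214.3,117)
for n in ("scene","side"):
    i=grab_frame(n); cv2.imwrite(f"pics/{n}11f.png",i[...,::-1]);c=i[140:290,280:430] if n=="scene" else i[110:260,150:300]
    cv2.imwrite(f"pics/{n}11.png",cv2.resize(c[...,::-1],None,fx=4,fy=4,interpolation=cv2.INTER_CUBIC))
plan(525.5,214.3,117)
E
```

```text
clock 17.775 tcp [526.62 214.65 116.7 ] psi 1.2432042331507516 F [-4.39 -3.1  17.94] op 0.30527917641829727
shift [-0.3  -0.69 -0.95] rot [-0.    0.05 -0.15]
clock 17.875 tcp [526.66 214.66 116.74] psi 1.2431924269231371 F [-3.23 -4.44 16.94] op 0.3075691701687038
shift [-0.27 -0.71 -0.98] rot [-0.    0.05 -0.15]
```

View pics/side11.png

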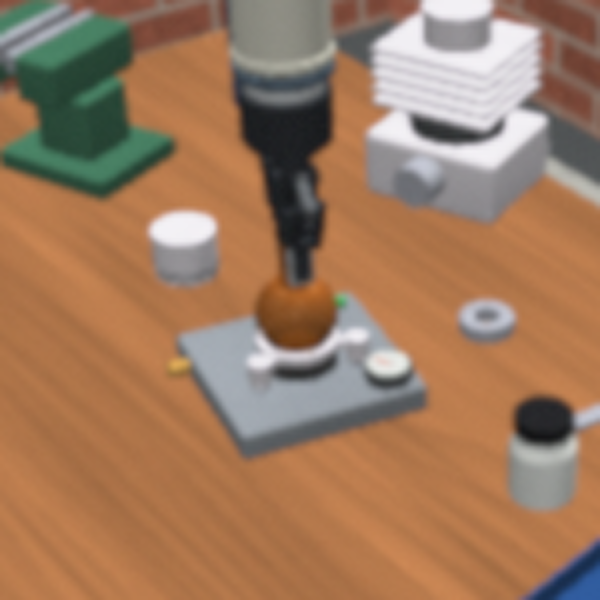

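View pics/scene11f.png

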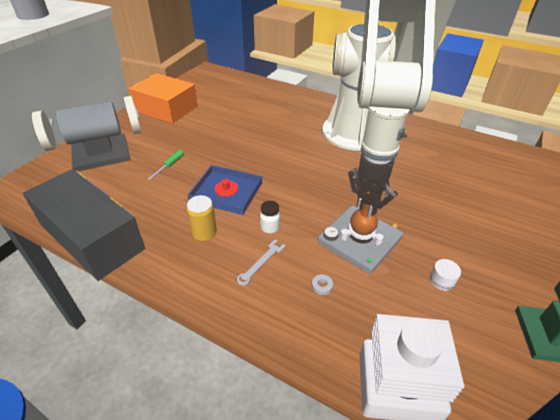

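```bash
python3 - <<'E'
from rig import r,sign_off
print(sign_off()); s=r.sense(); print(s["clock"],s["eef_pos"],s["contact_force"],s["opening"])
E
```

```text
the job is handed in; nothing more can be done
None
the job is handed in; nothing more can be done
```

The leak test is set up and handed in at about 18 s. The red cap is upright in the middle of the blue tray. The flask is upright in the ring, bulb down, still gripped by the neck and pressed down.

**Pressed to the bottom:** I judged this three ways, since nothing reports the ring's position directly.
- **Force:** it climbed with the springs to about 10 N, then jumped to about 18 N on the wrist. That is about 20 N on the ring, against the 12 N it needs and the glass's 60 N.
- **Stop:** commanding a further 1.3 mm moved the tool only about 0.1 mm, after about 15 mm of tool travel.
- **Picture:** in the side view a spring sleeve dropped about 14 px, where 14 mm of travel should give about 13 px.

**Small disagreements:**
- A sideways force of about 5 N stayed on the tool, and my correction did not remove it. The flask is probably 1–2 mm off the ring's centre.
- The tool is about 0.2° off vertical.
- The 15 mm of tool travel is about 1 mm more than the ring's 14 mm. I started about where I expected contact, so the extra is probably measurement error or slight slip in the grip.

**Other things on the bench:** they looked unmoved in the last scene picture, though I did not measure them.

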